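# Clamp the stop fence with a T-bolt

### The job

Take the T-bolt out of its wooden block, lower its head into the slot of the aluminium track and slide it gently along into the forked foot of the stop fence until it is home. Then turn the knob clockwise, so that the head turns square under the slot's lips and the knob runs down, and tighten it hand-tight on the foot, firm but not forced. Let go, and leave the other things where they are.

Things in the scene. Friction and masses are not known exactly. Their poses are not given: they have to be found in the camera images.
- grip_mid (a point): T-bolt with black round knob, standing head-down in the wooden block. Point on the bolt's axis at mid-height of the knob's grip (34 mm diameter, 18 mm high) as the knob stands at the start, within 0.8 mm. z up the bolt; y along the long side of its head, shown by the red line on the stud end 14 mm above this point. Head's underside 42.5 mm below this point. Weight 0.12 kg
- head_mid (a point): middle of the bolt's head, 39 mm below grip_mid: 25 long (y) x 14 wide (x) x 7 mm high, shank 10 mm diameter. Same after half a turn. Two opposite corners are rounded: under the slot's lips it turns only clockwise (from above), about a quarter turn, until the other two stop on the channel's walls; it then stands across the slot
- knob: black knob; origin on its axis, at the underside of its flange (26 mm wide, 4 high), then a 20 mm neck 10 high, then the grip from 14 to 32 mm. Right-hand thread: clockwise from above runs it down the bolt 12 mm a turn; it starts up to 0.4 rad off its middle setting. About 0.1 N m turns it on the thread; under that the whole bolt turns with it
- tbolt: the bolt; origin on its axis at the head's underside; axes as head_mid
- track: fixed aluminium T-slot track, 280 long (y) x 46 wide x 22 mm high, origin under its middle. The slot runs along y: opening 16 mm wide, lips 17 to 22 mm high, below them a channel 26.6 mm wide with its floor 8 mm high. The head, laid along the slot, goes in from above where the slot is open. On the floor it has 2 mm to rise to the lips
- fence: fixed stop fence, axes as the track: a steel foot 42 mm wide on the track, 3 mm thick with four dimples 1 mm proud for the knob (tops 26 mm above the counter), and a wooden board 110 wide, 46 high across its end, 80 mm from the seat toward -y. The foot ends in a fork in line with the slot, open toward +y, gap 12.5 mm. With the head on the slot's floor the flange clears the dimples by 1.5 mm
- seat (a point): level with the dimples' tops, on the bolt's axis when its shank touches the fork's bottom. Fork tips 23 mm from here toward +y; beyond, the slot is open for 110 mm or more. Once the knob meets the dimples and the head the lips, torque rises over a quarter turn: about 0.35 N m is hand-tight (100 N clamp), under 0.25 loose, 0.7 forced. Fingers gripping with 20 N slip at hand-tight; 40 N can force it
- block: fixed wooden block 56 x 70 (y) x 20 mm with a pocket 17 x 30 mm, 12 mm deep, in which the bolt stands; origin under its middle
- shaker: glass spice shaker with a steel cap, 41 mm across, 87 mm high; bystander, origin under its middle
- vial: small brown bottle with a gold cap, 25 mm across, 78 mm high; bystander, origin under its middle
- tape_roll: roll of brown tape lying flat, 95 mm across, 48 mm high; bystander, origin under its middle
There are look-alikes about, which are no part of the job. What is shaped like the tbolt but green is not meant.

How it is judged:
By the outcome, as a careful person would: the job done as asked, in the order asked, and still so for the second after the job is handed in, with the robot touching nothing.
It also fails if it takes over 67 s, if anything falls off the work surface, if the arm or the gripper's body presses on something with over 40 N, if the wrist force passes 120 N, or if a joint passes its speed limit or range.

### The arm

A 6-joint arm with a two-finger parallel gripper is mounted at the origin on a cart in front of the work surface, level with it; the furniture and walls round the work are solid. World frame = base frame: x ahead of the robot, y to its left, z up, the work surface at z = 0. Lengths are in m, angles in rad, forces in N, time in s.
With the tool pointing down it reaches from about 0.425 to 0.925 m from the base axis. Payload 12.5 kg.
Tool frame: the origin (TCP) lies on the centre line of the jaws, within the pads' length; the fingertips stand manip.tip_extent ahead of it and the grasp point (between the pads) lies 11 mm behind it (manip.tip_extent is the distance from the TCP to the fingertips, in m); z points along the fingers, y is the line along which they close (so a half turn about z gives the same grasp; the last joint's range is limited). The gripper opens to 85 mm and grips with 20 to 120 N. Pads are 22 mm wide; open, the fingers measure 114 mm over their backs; the gripper's body (76 mm by 85 mm) begins 54 mm behind the grasp point. The pads swing forward as they close: fully open they stand 13 mm farther back than shut.
Start: joints at [-1.351, 0.491, 1.559, -0, 1.092, -0.106], TCP at [0.2, -0.592, 0.239] pointing down, gripper open.
Joint ranges: [-3.1, 3.1], [-0.84, 2.19], [0.05, 2.79], [-1.13, 4.28], [0.06, 2.93], [-2.69, 2.69]. Speed limits (rad/s): [2.22, 2.22, 2.79, 3.14, 3.14, 3.14].

### API

Orientations are given as a rotation vector (axis times angle).
In Python, from station import manip gives the robot as it stands.
- The arm moves only by the shell command python3 -m pendant 'ROWS' [OPENING] [FORCE]. ROWS is JSON, a list of rows, each a list of 2 entries, a list of its own where there are three numbers: the shift along the tool's x, y, z in cm, then the turn, a rotation vector about the tool's x, y, z in degrees. A call has 1 to 12 rows; each row shifts and turns the commanded pose from where the row before left it, along the tool's axes as they then stand; what a row does not reach is not made up. A row lasts 1/10 s, in which the tool goes at most 50 mm and 8.59 degrees, less where a joint would pass 70% of its speed; a pose out of reach is approached as far as the arm can. A call with a gripper value outside its range is refused whole. OPENING is the finger opening in cm, from 0 to 8.54, set as the call begins (- or left out, the last holds). The fingers move at their own pace and stop on an object; FORCE is the grip in N (left out, the last holds). Time passes only in rows, so rows that do not move let the fingers close. It gives the time, the measured TCP pose, the force, the opening and the grip force at its end, in the units of the state.
- manip.state(): the state, without advancing time (a new reading comes with each control period).
- manip.snapshot(name): name is "scene" or "side" or "wrist"; returns a dict with "frame" (400x640x3 uint8, red, green, blue), "fx", "fy", "cx", "cy" (pixels), "world_from_camera" (4x4, takes a point from camera to world coordinates). Camera axes: x right, y up, looking along -z (the intrinsics and any distortion apply to the point x, -y, -z); pixel columns grow to the right and rows downward; lengths in m; the calibration is good to about 2 mm. A picture is of the moment at which its call begins. There is no depth.
- manip.sign_off(): hands the job in; it is judged then, once.
Trained networks look in a picture, given as the dict that the camera call returned (one of the last four; its "shot" number tells which), for a name from the list of things; names that differ only in an ending like _2 or _b are one class to them, and where a whole thing is asked for, a point or a joint stands for the part that bears it (a point fixed in the world has none). Each returns a list of dicts, best first, with "score" (0 to 1); they miss things now and then, are a little off and sometimes report something else, mostly with a low value. They report only what shows in the picture. A call takes as long as a camera call. They do not tell look-alikes from the thing itself.
- manip.search_frame(picture, query): "position" ([x, y, z] in m, in world coordinates, good to about 4 mm: the middle of the surface that is visible of it).
- manip.tip_of(picture, query): "position" ([x, y, z] in m, in world coordinates, good to about 4 mm: a listed point, or the origin of a listed thing).
The state is a dict: "t": time; "qpos": joint angles; "qd": joint speeds; "effort": joint torques, N m; "position": TCP position; "tcp_rot": TCP orientation; "ft_force": force on the tool from outside, world axes, zero at the start; "wrist_torque": the same for the moment, N m; "grip_width": finger opening in m; "gripper_force": force on a finger pad.
Only numpy, scipy, OpenCV 4.12 (cv2) and the standard library are available. Lean on these libraries where they do the work, as an engineer would, in place of code of your own. Each camera call takes 0.05 s, during which the arm holds its last target. There are 200 camera calls.

## Working session

There is one attempt and no reset: what is moved stays moved. The work goes in short steps, Python scripts to look and compute and a shell command to move; the robot and the scene stay as the last step left them, time stands still between calls to the robot, and variables do not carry over. Pictures are saved under pics/ and viewed, at most 12 in all, crops included, and the job is handed in when it is done.

```bash
mkdir -p pics; ls
cat > h.py <<'E'
import numpy as np, cv2
from station import manip
from scipy.spatial.transform import Rotation as R
def save(p,n,crop=None,s=1):
    f=p["frame"][:,:,::-1]
    if crop: f=f[crop[1]:crop[3],crop[0]:crop[2]]
    cv2.imwrite("pics/"+n,cv2.resize(f,None,fx=s,fy=s,interpolation=cv2.INTER_CUBIC))
def proj(p,P):
    T=np.linalg.inv(p["world_from_camera"]); c=T[:3,:3]@np.array(P)+T[:3,3]
    return np.array([p["cx"]+p["fx"]*c[0]/-c[2], p["cy"]+p["fy"]*-c[1]/-c[2]])
def ray(p,u,v,z):
    T=p["world_from_camera"]; d=T[:3,:3]@np.array([(u-p["cx"])/p["fx"],-(v-p["cy"])/p["fy"],-1]); o=T[:3,3]
    return o+d*(z-o[2])/d[2]
E
python3 - <<'E'
from h import *
print(manip.tip_extent, manip.state()); 
fs=[]
for n in("scene","side"):
    p=manip.snapshot(n); fs.append(p["frame"]); print(n,{k:v for k,v in p.items() if k!="frame"})
    for q in("grip_mid","knob","tbolt","seat","fence","track","block","shaker","vial","tape_roll"):
        print(q,[(np.round(r["position"],3).tolist(),round(r["score"],2),proj(p,r["position"]).astype(int).tolist()) for r in manip.tip_of(p,q)])
    save(p,n+"0.png",s=1.25)
E
```

```text
pics
0.008 {'t': 0.0, 'qpos': array([-1.35060401e+00,  4.91573414e-01,  1.55946356e+00, -1.55764922e-05,
        1.09169447e+00, -1.05580785e-01]), 'qd': array([ 1.87153244e-06, -7.27858096e-04,  3.70153184e-04, -4.86816916e-04,
        4.03459765e-04, -1.32699833e-03]), 'effort': array([ 5.57356780e-04, -6.18462825e+01, -2.61593378e+01,  1.92216623e-05,
        4.12001362e-03,  1.02113952e-05]), 'position': array([ 0.20000677, -0.59189961,  0.23871427]), 'tcp_rot': array([-3.09888538e+00, -5.09290248e-01,  1.24078392e-04]), 'ft_force': array([-0.04824823,  0.78442409,  0.70131204]), 'wrist_torque': array([ 0.01679514, -0.02795333, -0.00429358]), 'gripper_force': 0.0, 'grip_width': 0.0854742900417476}
scene {'fx': 418.36311923465064, 'fy': 418.36311923465064, 'cx': 319.68516538639665, 'cy': 202.49424966908938, 'world_from_camera': array([[-0.52375587,  0.37011799, -0.76726297, -0.30535359],
       [-0.85181198, -0.23791251,  0.46670546,  0.50583654],
       [-0.00980537,  0.89800351,  0.43987901,  0.52834109],
       [ 0.        ,  0.        ,  0.        ,  1.        ]]), 'shot': 1}

[... 1005 characters left out ...]
[-0.33570916,  0.31729049, -0.88691944, -1.1191936 ],
       [-0.02400599,  0.93837471,  0.34478487,  0.48206638],
       [ 0.        ,  0.        ,  0.        ,  1.        ]]), 'shot': 2}
grip_mid [([0.507, 0.271, 0.051], 0.39, [291, 168])]
knob [([0.505, 0.275, 0.027], 0.49, [291, 174])]
tbolt [([0.508, 0.272, 0.005], 0.47, [292, 179])]
seat [([0.517, -0.095, 0.027], 0.88, [328, 207])]
fence [([0.515, -0.09, 0.021], 0.68, [327, 209])]
track [([0.513, -0.067, -0.001], 0.77, [324, 212]), ([0.505, 0.275, 0.009], 0.74, [291, 178])]
block [([0.507, 0.274, -0.001], 0.55, [292, 180])]
shaker []
vial [([0.619, -0.062, 0.003], 0.65, [354, 206])]
tape_roll [([0.47, -0.37, -0.002], 0.56, [351, 262])]
```

View pics/scene0.png

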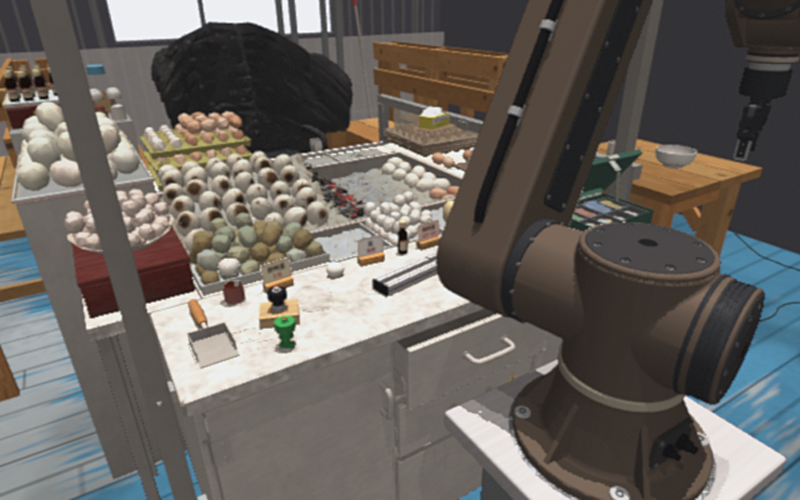

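View pics/side0.png

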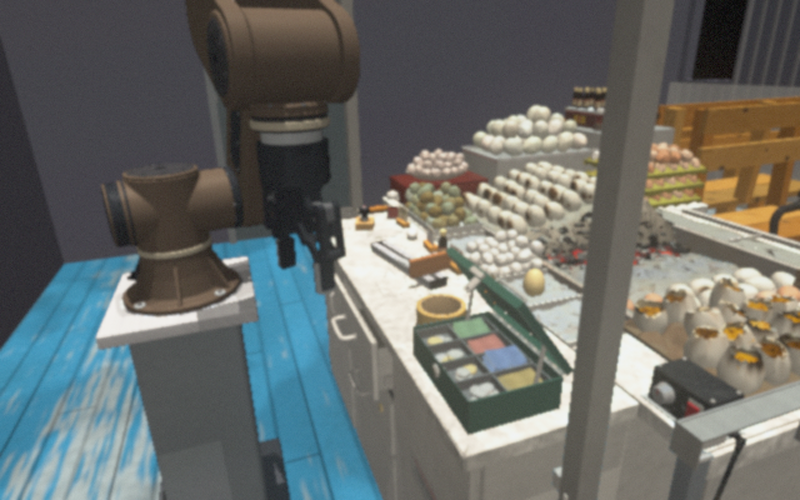

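The job's bolt is the black-knobbed one in the wooden block, at about (222,240) px in the scene view. The look-alike is the green bolt at (229,268) px, ruled out by its colour and because it stands free. I'll confirm this from the wrist camera. The track runs at (345,214) px, with the fence board at its near (-y) end.

```bash
python3 -m pendant '[[[3.2,-2.7,-0.3],[0,0,0]],[[3.2,-2.7,-0.3],[0,0,0]],[[3.2,-2.7,-0.3],[0,0,0]],[[3.2,-2.7,-0.3],[0,0,0]],[[3.2,-2.7,-0.3],[0,0,0]],[[3.2,-2.7,-0.3],[0,0,0]],[[3.2,-2.7,-0.3],[0,0,0]],[[3.2,-2.7,-0.3],[0,0,0]],[[3.2,-2.7,-0.3],[0,0,0]],[[3.2,-2.7,-0.3],[0,0,0]],[[3.2,-2.7,-0.3],[0,0,0]],[[3.2,-2.7,-0.3],[0,0,0]]]'
python3 - <<'E'
from h import *
p=manip.snapshot("wrist"); print({k:v for k,v in p.items() if k!="frame"})
s=manip.state(); print(s["position"],s["tcp_rot"],s["qpos"])
for q in("seat","fence","track","vial"):
    print(q,[(np.round(r["position"],4).tolist(),round(r["score"],2),proj(p,r["position"]).astype(int).tolist()) for r in manip.tip_of(p,q)])
save(p,"w1.png",s=1.25)
E
```

```text
t: 2.3
position: [0.4608, -0.1607, 0.2756]
tcp_rot: [3.1, 0.509, 0.001]
ft_force: [-0.8, -1.8, -0.2]
grip_width: 0.0857
gripper_force: 0.0
{'fx': 303.10649255032746, 'fy': 303.10649255032746, 'cx': 322.3759267318294, 'cy': 195.83132631949582, 'world_from_camera': array([[ 3.20798462e-01,  9.14409825e-01,  2.46866398e-01,
         5.24440183e-01],
       [-9.47147479e-01,  3.09708821e-01,  8.36187746e-02,
        -1.40213016e-01],
       [ 5.12796755e-06, -2.60643661e-01,  9.65435074e-01,
         4.09842880e-01],
       [ 0.00000000e+00,  0.00000000e+00,  0.00000000e+00,
         1.00000000e+00]]), 'shot': 3}
[ 0.46295566 -0.15689624  0.27612235] [-3.09913666 -0.5121239  -0.00317545] [-4.62760757e-01  2.55571965e-01  1.83372635e+00  1.76341355e-03
  1.05090687e+00  7.79625929e-01]
seat [([0.5165, -0.0967, 0.0227], 0.93, [286, 108])]
fence [([0.5196, -0.0928, 0.017], 0.91, [284, 105])]
track [([0.5152, -0.0669, 0.0034], 0.78, [265, 102])]
vial [([0.6207, -0.0639, 0.0006], 0.68, [287, 14])]
```

View pics/w1.png

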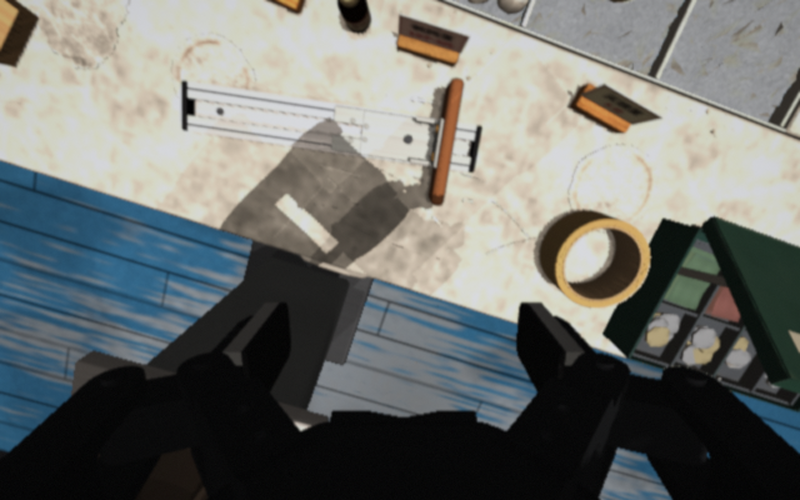

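The wrist view shows the track from its far end cap at (147,84) px to its near cap at (380,118) px, with the foot and wooden board at the -y end. The vial is at (283,10) px and the tape roll at (480,205) px, both clear of the work.

```bash
python3 -m pendant '[[[3,-3.0,3],[0,0,0]],[[3,-3.0,3],[0,0,0]],[[1,-3.0,3],[0,0,0]],[[0,0,3],[0,0,0]],[[0,0,0],[0,0,0]],[[0,0,0],[0,0,0]],[[0,0,0],[0,0,0]]]'
python3 - <<'E'
from h import *
p=manip.snapshot("wrist"); print(manip.state()["position"],manip.state()["qpos"])
for q in("seat","fence","track"):
    print(q,[(np.round(r["position"],4).tolist(),round(r["score"],2),proj(p,r["position"]).astype(int).tolist()) for r in manip.tip_of(p,q)])
save(p,"w2.png",s=1.25); np.savez("w2.npz",**p)
E
```

```text
t: 3.25
position: [0.4968, -0.0588, 0.159]
tcp_rot: [3.099, 0.507, 0.003]
ft_force: [-0.1, 0.6, -0.4]
grip_width: 0.0855
gripper_force: 0.0
[ 0.49678976 -0.0586013   0.15901724] [-2.49477367e-01  4.22837082e-01  1.95086830e+00 -1.80599560e-04
  7.65447203e-01  9.97184311e-01]
seat [([0.516, -0.0947, 0.0248], 0.88, [365, 182])]
fence [([0.5185, -0.0943, 0.0207], 0.79, [365, 179]), ([0.4736, -0.3671, -0.0036], 0.58, [578, 289])]
track [([0.5139, -0.0647, 0.0025], 0.92, [332, 170])]
```

View pics/w2.png

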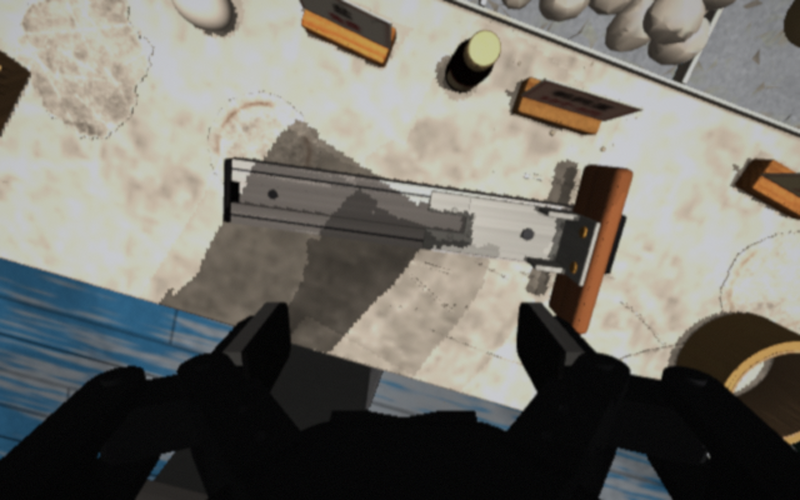

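The fork tips end near (344,160) px, the slot is open to their left, and the end cap is at (183,152) px. I'll rectify onto the track-top plane to measure the yaw.

```bash
cat >> h.py <<'E'
def rect(p,z,x0,x1,y0,y1,r):
    # image: column = along -? col grows with y1->y0 (right = -y), row grows with x1->x0
    w=[(x1,y1),(x1,y0),(x0,y0),(x0,y1)]
    s=np.float32([proj(p,(a,b,z)) for a,b in w]); W=int((y1-y0)/r);H=int((x1-x0)/r)
    M=cv2.getPerspectiveTransform(s,np.float32([(0,0),(W,0),(W,H),(0,H)]))
    return cv2.warpPerspective(p["frame"],M,(W,H),flags=cv2.INTER_CUBIC)[:,:,::-1]
E
python3 - <<'E'
from h import *
p=dict(np.load("w2.npz"))
im=rect(p,0.022,0.46,0.58,-0.19,0.11,0.000375)
im=cv2.convertScaleAbs(im,alpha=1.5)
for k in range(0,800,80): cv2.line(im,(k,0),(k,6),(0,0,255),1)   # 30mm
cv2.imwrite("pics/r2.png",im)
E
```

```text
(no output)
```

View pics/r2.png

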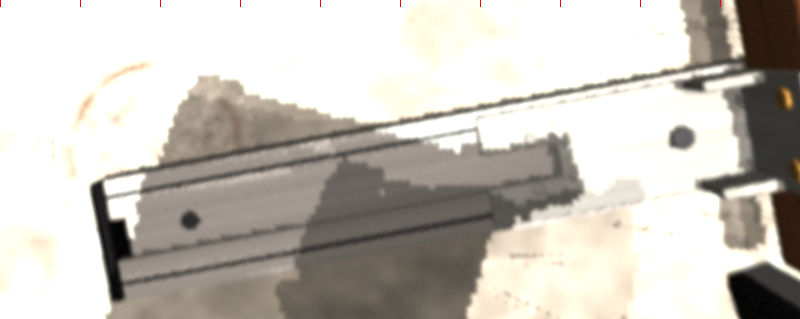

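Slot yaw is about +10.4°. The seat measures about (0.520, -0.095), and the end cap and fork tips agree with the given sizes. Next I go to the bolt and rotate the wrist back so there is stroke for clockwise turning.

```bash
python3 -m pendant '[[[1.45,-3.89,0],[0,0,0]],[[1.45,-3.89,0],[0,0,0]],[[1.45,-3.89,0],[0,0,0]],[[1.45,-3.89,0],[0,0,0]],[[1.45,-3.89,0],[0,0,0]],[[1.45,-3.89,0],[0,0,0]],[[1.45,-3.89,0],[0,0,0]],[[1.45,-3.89,0],[0,0,0]],[[0,0,0],[0,0,-8.55]],[[0,0,0],[0,0,-8.55]],[[0,0,0],[0,0,-8.55]],[[0,0,0],[0,0,-8.55]]]'; python3 -m pendant '[[[0,0,0],[0,0,-8.55]],[[0,0,0],[0,0,-8.55]],[[0,0,0],[0,0,-8.55]],[[0,0,0],[0,0,-8.55]],[[0,0,0],[0,0,-8.55]],[[0,0,0],[0,0,-8.55]],[[0,0,0],[0,0,-8.55]],[[0,0,0],[0,0,-8.55]],[[0,0,0],[0,0,-8.55]],[[0,0,0],[0,0,-8.55]],[[0,0,0],[0,0,-8.55]],[[0,0,0],[0,0,-8.55]]]'; python3 -m pendant '[[[0,0,0],[0,0,-8.55]],[[0,0,0],[0,0,-8.55]],[[0,0,0],[0,0,-8.55]],[[0,0,0],[0,0,-8.55]],[[0,0,0],[0,0,0]],[[0,0,0],[0,0,0]]]'
python3 - <<'E'
from h import *
p=manip.snapshot("wrist"); s=manip.state();print(s["position"],s["tcp_rot"],s["qpos"])
for q in("grip_mid","tbolt","block"):
    print(q,[(np.round(r["position"],4).tolist(),round(r["score"],2),proj(p,r["position"]).astype(int).tolist()) for r in manip.tip_of(p,q)])
np.savez("w3.npz",**p); print(p["world_from_camera"])
u,v=proj(p,(0.507,0.273,0.06)).astype(int); print(u,v)
x0=max(0,min(u-100,440));y0=max(0,min(v-75,250)); print(x0,y0); save(p,"w3.png",(x0,y0,x0+200,y0+150),4)
E
```

```text
t: 4.65
position: [0.5067, 0.2745, 0.158]
tcp_rot: [2.809, 1.407, 0.001]
ft_force: [-0.3, -0.6, -0.2]
grip_width: 0.0857
gripper_force: 0.0
t: 5.85
position: [0.5068, 0.2744, 0.1581]
tcp_rot: [0.658, 3.071, 0.001]
ft_force: [0.6, -0.4, 0.2]
grip_width: 0.0855
gripper_force: 0.0
t: 6.45
position: [0.5066, 0.2744, 0.1579]
tcp_rot: [-0.257, 3.131, 0.0]
ft_force: [0.5, 0.2, -0.1]
grip_width: 0.0856
gripper_force: 0.0
[0.50664829 0.27441376 0.15780409] [-2.57974259e-01  3.13058442e+00  4.44481344e-05] [ 3.81807311e-01  5.16972205e-01  1.76814877e+00 -1.19363165e-04
  8.56083927e-01 -1.35334828e+00]
grip_mid [([0.5054, 0.2677, 0.0504], 0.92, [315, 192]), ([0.4167, 0.2916, 0.0421], 0.81, [364, 85])]
tbolt [([0.5066, 0.2742, 0.0027], 0.66, [322, 182]), ([0.4205, 0.2958, 0.0016], 0.58, [361, 94])]
block [([0.5048, 0.2753, -0.0015], 0.95, [324, 179])]
[[-1.64165895e-01 -9.51985384e-01 -2.58405473e-01  4.42589446e-01]
 [ 9.86432584e-01 -1.58283770e-01 -4.35546190e-02  2.62883916e-01]
 [ 5.61968145e-04 -2.62049761e-01  9.65054199e-01  2.92002362e-01]
 [ 0.00000000e+00  0.00000000e+00  0.00000000e+00  1.00000000e+00]]
321 198
221 123
```

View pics/w3.png

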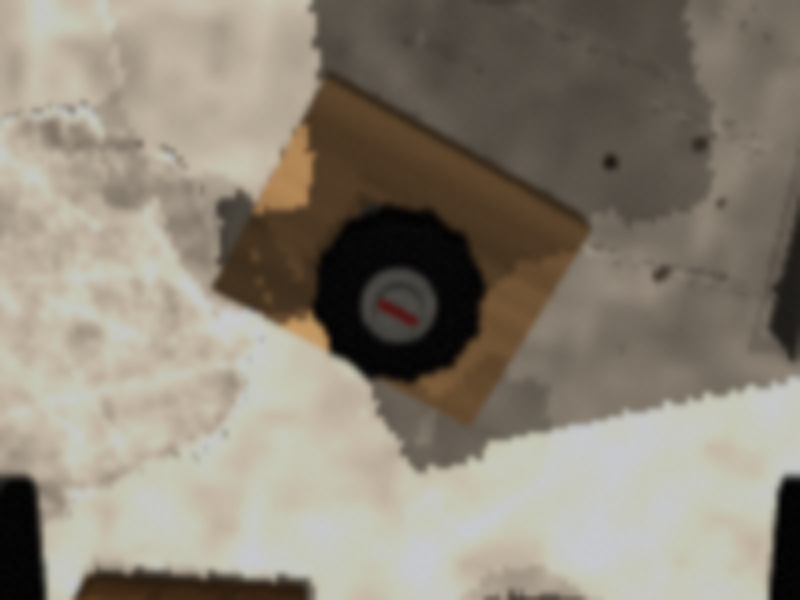

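The crop shows the black knob on its stud, with a red line from about (316,198) to (325,203) px, standing in the wooden block, so this is the T-bolt meant. The green one lies off near (364,85) px. Now I'll measure the axis and the line's yaw.

Run:
```python
from h import *
p=dict(np.load("w3.npz")); f=p["frame"].astype(int)
m=((f[:,:,0]-f[:,:,1]>40)&(f[:,:,0]-f[:,:,2]>30)); m[:190]=0;m[208:]=0;m[:,:308]=0;m[:,334:]=0
v,u=np.nonzero(m); w=(f[:,:,0]-f[:,:,1])[v,u]
W=np.array([ray(p,a,b,0.0645)[:2] for a,b in zip(u,v)])
c=np.average(W,axis=0,weights=w); C=np.cov(W.T,aweights=w); e,V=np.linalg.eigh(C); d=V[:,1]
print("red mid",c,"yaw",np.degrees(np.arctan2(d[1],d[0])),len(u),np.sqrt(e)*1e3)
print("stud",ray(p,221+399/4,123+304/4,0.0645),"gripTop",ray(p,221+400/4,123+293/4,0.0595))
b=[(327,75),(590,228),(470,425),(215,288)]
B=[ray(p,221+a/4,123+q/4,0.02)[:2] for a,q in b]; print("block",np.mean(B,0))
for i in range(4): e=B[(i+1)%4]-B[i]; print(np.linalg.norm(e)*1e3,np.degrees(np.arctan2(e[1],e[0])))
s=manip.state(); Rm=R.from_rotvec(s["tcp_rot"]).as_matrix(); print(Rm.round(4))
for P in (c,ray(p,221+399/4,123+304/4,0.0645)[:2]): print("tool shift",Rm.T@(np.r_[P,0.0505+0.0]-s["position"]))
```

```text
red mid [0.50779782 0.27210981] yaw 71.96727432797462 17 [0.39554808 2.19265265]
stud [0.50624027 0.27232094 0.0645    ] gripTop [0.50536461 0.27235456 0.0595    ]
block [0.50760448 0.27286931]
69.03497382452716 69.30531847870361
55.19692510729788 -19.642667511519026
68.71045249112944 -110.21441283500748
55.779670225808104 160.68223726009913
[[-9.862e-01 -1.658e-01  1.000e-04]
 [-1.658e-01  9.862e-01 -0.000e+00]
 [-1.000e-04 -1.000e-04 -1.000e+00]]
tool shift [-0.00079699 -0.00251303  0.10711886]
tool shift [ 0.00070399 -0.00204655  0.10711862]
```

```bash
python3 -m pendant '[[[0,-0.23,3],[0,0,0]],[[0,0,3],[0,0,0]],[[0,0,2.68],[0,0,0]],[[0,0,1.5],[0,0,0]],[[0,0,1.5],[0,0,0]],[[0,0,0],[0,0,0]]]'; python3 -m pendant '[[[0,0,0],[0,0,0]],[[0,0,0],[0,0,0]],[[0,0,0],[0,0,0]],[[0,0,0],[0,0,0]],[[0,0,0],[0,0,0]],[[0,0,0],[0,0,0]],[[0,0,0],[0,0,0]],[[0,0,0],[0,0,0]],[[0,0,0],[0,0,0]]]' 2.5 35
```

```text
t: 7.25
position: [0.5062, 0.2719, 0.0391]
tcp_rot: [0.262, -3.128, 0.002]
ft_force: [0.3, 0.1, 0.0]
grip_width: 0.0853
gripper_force: 0.0
t: 8.15
position: [0.5073, 0.2724, 0.0415]
tcp_rot: [-0.265, 3.129, 0.001]
ft_force: [-0.3, -0.2, 6.7]
grip_width: 0.0328
gripper_force: 34.3
```

```bash
python3 -m pendant '[[[0,0,-1],[0,0,0]],[[0,0,-2],[0,0,0]],[[0,0,-3],[0,0,0]],[[0.61,-3.87,0],[0,0,0]],[[0.61,-3.87,0],[0,0,0]],[[0.61,-3.87,0],[0,0,0]],[[0.61,-3.87,0],[0,0,0]],[[0.61,-3.87,0],[0,0,0]],[[0.61,-3.87,0],[0,0,0]],[[0.61,-3.87,0],[0,0,0]],[[0.61,-3.87,0],[0,0,0]]]'; python3 -m pendant '[[[0,0,0],[0,0,-7.1]],[[0,0,0],[0,0,-7.1]],[[0,0,0],[0,0,-7.1]],[[0,0,0],[0,0,-7.2]],[[0,0,0],[0,0,0]],[[0,0,0],[0,0,0]],[[0,0,0],[0,0,0]]]'
python3 - <<'E'
from h import *
p=manip.snapshot("wrist"); s=manip.state();print(s["position"],s["tcp_rot"],s["qpos"],s["grip_width"])
np.savez("w4.npz",**p)
q=manip.snapshot("side"); np.savez("s4.npz",**q)
a=p["frame"][100:350,120:520]; u,v=proj(q,s["position"]).astype(int); print(u,v)
b=cv2.resize(q["frame"][v-50:v+50,u-80:u+80],(480,300),interpolation=cv2.INTER_CUBIC)
a=cv2.resize(a,(480,300),interpolation=cv2.INTER_CUBIC)
cv2.imwrite("pics/w4.png",np.vstack([a,b])[:,:,::-1])
E
```

```text
t: 9.25
position: [0.5106, -0.0428, 0.1013]
tcp_rot: [-0.265, 3.13, -0.0]
ft_force: [0.6, 0.6, -1.5]
grip_width: 0.0329
gripper_force: 35.1
t: 9.95
position: [0.5108, -0.0411, 0.1009]
tcp_rot: [-1.023, 2.97, -0.0]
ft_force: [0.1, 0.3, -1.5]
grip_width: 0.0331
gripper_force: 35.2
[ 0.51082202 -0.04115694  0.10086395] [-1.02392237e+00  2.96999858e+00 -2.11607457e-04] [-2.09300090e-01  5.29886037e-01  1.96964533e+00 -1.52323212e-04
  6.41951544e-01 -2.44396392e+00] 0.03283342843497468
320 179
```

View pics/w4.png

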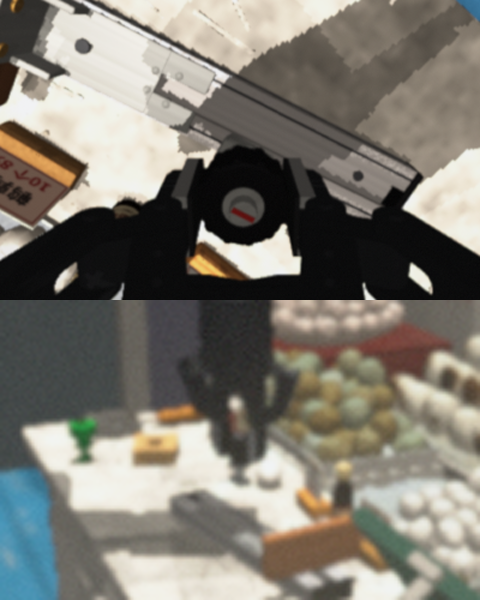

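The bolt is held upright with the red line nearly along the slot direction. In the wrist crop, the fork mouth is at about (185,85) and the open slot runs to the end cap at (405,190). I'll rectify this view to refine the slot line, and measure the bolt in the same view.

Run:
```python
from h import *
p=dict(np.load("w4.npz")); f=p["frame"].astype(int)
s=manip.state()
m=((f[:,:,0]-f[:,:,1]>50)&(f[:,:,0]-f[:,:,2]>40)); 
c0=proj(p,(*s["position"][:2],s["position"][2]+.023)); print(c0)
yy,xx=np.mgrid[:400,:640]; m&=(np.hypot(xx-c0[0],yy-c0[1])<22)
v,u=np.nonzero(m); w=(f[:,:,0]-f[:,:,1])[v,u]
W=np.array([ray(p,a,b,s["position"][2]+.023)[:2] for a,b in zip(u,v)])
c=np.average(W,axis=0,weights=w); e,V=np.linalg.eigh(np.cov(W.T,aweights=w)); d=V[:,1]
print("red mid",c,"yaw",np.degrees(np.arctan2(d[1],d[0]))%180,len(u),np.sqrt(e)*1e3, "px",u.mean(),v.mean())
im=rect(p,0.022,0.46,0.56,-0.12,0.09,0.0002625)
im=cv2.convertScaleAbs(im,alpha=1.4); cv2.imwrite("pics/r4.png",im)
```

```text
[325.20755979 279.08810595]
red mid [ 0.51159159 -0.04219863] yaw 98.74741512121301 77 [0.49066668 2.31559911] px 322.0 279.0
```

View pics/r4.png

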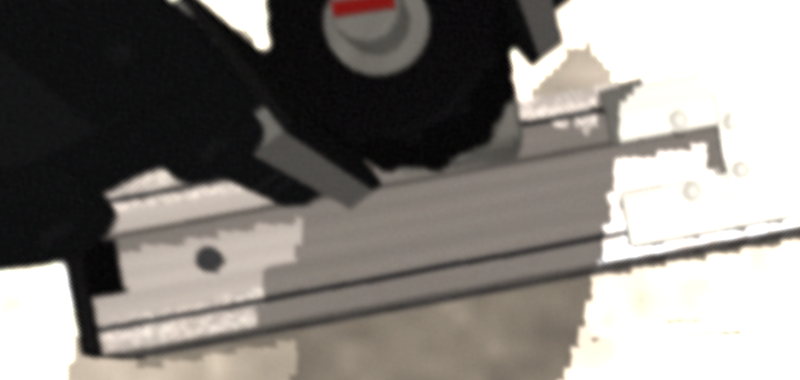

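Both views put the slot centre about 2.2 mm from the bolt, toward the robot, and the bolt's yaw about 1.3° short. I'll correct both, then lower with a force check.

```bash
python3 -m pendant '[[[0.19,0.10,0],[0,0,-1.3]],[[0,0,1.5],[0,0,0]],[[0,0,1.5],[0,0,0]],[[0,0,1],[0,0,0]],[[0,0,0.3],[0,0,0]],[[0,0,0],[0,0,0]],[[0,0,0],[0,0,0]]]'; python3 -m pendant '[[[0,0,0.2],[0,0,0]],[[0,0,0.2],[0,0,0]],[[0,0,0.2],[0,0,0]],[[0,0,0],[0,0,0]],[[0,0,0],[0,0,0]]]'
```

```text
t: 10.75
position: [0.5089, -0.0416, 0.0581]
tcp_rot: [-1.061, 2.957, -0.001]
ft_force: [0.0, 0.4, -0.6]
grip_width: 0.0323
gripper_force: 35.2
t: 11.25
position: [0.5087, -0.0416, 0.0517]
tcp_rot: [1.061, -2.957, 0.0]
ft_force: [0.1, 0.4, -1.3]
grip_width: 0.0328
gripper_force: 35.2
```

Already 4 mm below the lip tops with no contact force; continuing to the floor.

```bash
python3 -m pendant '[[[0,0,0.3],[0,0,0]],[[0,0,0.3],[0,0,0]],[[0,0,0.2],[0,0,0]],[[0,0,0],[0,0,0]],[[0,0,0],[0,0,0]]]'; python3 -m pendant '[[[0,0,0.1],[0,0,0]],[[0,0,0.1],[0,0,0]],[[0,0,0],[0,0,0]],[[0,0,0],[0,0,0]]]'
```

```text
t: 11.75
position: [0.5087, -0.0416, 0.0437]
tcp_rot: [1.061, -2.957, -0.0]
ft_force: [0.1, 0.6, -0.7]
grip_width: 0.0329
gripper_force: 35.2
t: 12.15
position: [0.5087, -0.0416, 0.0418]
tcp_rot: [-1.061, 2.957, -0.0]
ft_force: [0.8, -0.9, -0.5]
grip_width: 0.0328
gripper_force: 35.2
```

```bash
python3 -m pendant '[[[0.245,-0.436,0],[0,0,0]],[[0.245,-0.436,0],[0,0,0]],[[0.245,-0.436,0],[0,0,0]],[[0.245,-0.436,0],[0,0,0]],[[0,0,0],[0,0,0]],[[0,0,0],[0,0,0]]]';python3 -m pendant '[[[0.245,-0.436,0],[0,0,0]],[[0.245,-0.436,0],[0,0,0]],[[0.245,-0.436,0],[0,0,0]],[[0.245,-0.436,0],[0,0,0]],[[0,0,0],[0,0,0]],[[0,0,0],[0,0,0]]]'
```

```text
t: 12.75
position: [0.5122, -0.0615, 0.0417]
tcp_rot: [1.06, -2.957, 0.0]
ft_force: [0.2, 0.1, -1.2]
grip_width: 0.0326
gripper_force: 35.2
t: 13.35
position: [0.5157, -0.0811, 0.0417]
tcp_rot: [1.06, -2.957, 0.0]
ft_force: [-0.2, 0.2, -1.2]
grip_width: 0.0327
gripper_force: 35.2
```

Past the fork tips with no force. Now slow steps to the seat.

```bash
python3 -m pendant '[[[0.147,-0.262,0],[0,0,0]],[[0.147,-0.262,0],[0,0,0]],[[0.147,-0.262,0],[0,0,0]],[[0,0,0],[0,0,0]],[[0,0,0],[0,0,0]]]'; for i in 1; do python3 -m pendant '[[[0.049,-0.087,0],[0,0,0]],[[0.049,-0.087,0],[0,0,0]],[[0,0,0],[0,0,0]],[[0,0,0],[0,0,0]]]'; done; python3 -m pendant '[[[0.049,-0.087,0],[0,0,0]],[[0.049,-0.087,0],[0,0,0]],[[0,0,0],[0,0,0]],[[0,0,0],[0,0,0]]]'
```

```text
t: 13.85
position: [0.5173, -0.0899, 0.0417]
tcp_rot: [1.06, -2.957, 0.0]
ft_force: [-0.5, -0.7, -1.2]
grip_width: 0.0327
gripper_force: 35.2
t: 14.25
position: [0.5177, -0.0918, 0.0418]
tcp_rot: [-1.061, 2.957, -0.0]
ft_force: [0.2, 0.6, -0.9]
grip_width: 0.0328
gripper_force: 35.2
t: 14.65
position: [0.518, -0.0937, 0.0418]
tcp_rot: [1.061, -2.957, 0.0]
ft_force: [-1.0, 1.7, -0.6]
grip_width: 0.0324
gripper_force: 35.1
```

```bash
for i in 1; do python3 -m pendant '[[[0.049,-0.087,0],[0,0,0]],[[0,0,0],[0,0,0]],[[0,0,0],[0,0,0]]]'; done; python3 -m pendant '[[[0.049,-0.087,0],[0,0,0]],[[0,0,0],[0,0,0]],[[0,0,0],[0,0,0]]]'; python3 -m pendant '[[[0.049,-0.087,0],[0,0,0]],[[0,0,0],[0,0,0]],[[0,0,0],[0,0,0]]]'
```

```text
t: 14.95
position: [0.5179, -0.0943, 0.0417]
tcp_rot: [1.06, -2.957, -0.001]
ft_force: [-0.8, 4.5, 0.6]
grip_width: 0.0328
gripper_force: 35.4
t: 15.25
position: [0.5178, -0.0948, 0.0418]
tcp_rot: [1.06, -2.956, -0.003]
ft_force: [-1.2, 9.5, 2.4]
grip_width: 0.0327
gripper_force: 35.6
t: 15.55
position: [0.5176, -0.0952, 0.0417]
tcp_rot: [1.06, -2.956, -0.004]
ft_force: [-1.5, 13.4, 3.9]
grip_width: 0.0325
gripper_force: 35.8
```

Home: contact force rises from y = -0.0935. I'll relax the push, drop the grip to 22 N (slips just above hand-tight) and start turning clockwise.

```bash
python3 -m pendant '[[[-0.11,0.19,0],[0,0,0]],[[0,0,0],[0,0,0]],[[0,0,0],[0,0,8]],[[0,0,0],[0,0,8]],[[0,0,0],[0,0,8]],[[0,0,0],[0,0,8]],[[0,0,0],[0,0,8]],[[0,0,0],[0,0,0]]]' - 22
cat > st.py <<'E'
from h import *
s=manip.state(); print("T",s["wrist_torque"].round(3),"F",s["ft_force"].round(1),"pos",s["position"].round(4),"q6",s["qpos"][5].round(3),"w",s["grip_width"].round(4),s["gripper_force"].round(1))
E
python3 st.py;  python3 -m pendant '[[[0,0,0],[0,0,8]],[[0,0,0],[0,0,8]],[[0,0,0],[0,0,8]],[[0,0,0],[0,0,8]],[[0,0,0],[0,0,0]]]'>/dev/null; python3 st.py
```

```text
t: 16.35
position: [0.5185, -0.0944, 0.0418]
tcp_rot: [0.023, 3.141, 0.0]
ft_force: [0.9, 5.4, -0.4]
grip_width: 0.0328
gripper_force: 35.3Traceback (most recent call last):
  File "st.py", line 2, in <module>
    s=manip.state(); print("T",s["wrist_torque"].round(3),"F",s["ft_force"].round(1),"pos",s["position"].round(4),"q6",s["qpos"][5].round(3),"w",s["grip_width"].round(4),s["gripper_force"].round(1))
                                                                                                                                                 ^^^^^^^^^^^^^^^^^^^^^
AttributeError: 'float' object has no attribute 'round'
Traceback (most recent call last):
  File "st.py", line 2, in <module>
    s=manip.state(); print("T",s["wrist_torque"].round(3),"F",s["ft_force"].round(1),"pos",s["position"].round(4),"q6",s["qpos"][5].round(3),"w",s["grip_width"].round(4),s["gripper_force"].round(1))
                                                                                                                                                 ^^^^^^^^^^^^^^^^^^^^^
AttributeError: 'float' object has no attribute 'round'
```

```bash
sed -i 's/s\["grip_width"\].round(4),s\["gripper_force"\].round(1)/round(s["grip_width"],4),round(s["gripper_force"],1)/' st.py; python3 st.py; python3 -m pendant '[[[0,0,0],[0,0,0]],[[0,0,0],[0,0,0]]]' 2.4 22 >/dev/null; python3 st.py
```

```text
T [ 0.749 -0.228  0.012] F [ 0.4  4.9 -0.6] pos [ 0.5184 -0.0946  0.0418] q6 -1.307 w 0.0328 35.3
T [ 0.799 -0.279  0.034] F [ 2.3  4.6 -0.9] pos [ 0.5183 -0.0946  0.0418] q6 -1.312 w 0.0328 35.3
```

```bash
python3 -m pendant '[[[0,0,0],[0,0,6]],[[0,0,0],[0,0,6]],[[0,0,0],[0,0,0]]]' >/dev/null; python3 st.py; python3 -m pendant '[[[0,0,0],[0,0,6]],[[0,0,0],[0,0,6]],[[0,0,0],[0,0,0]]]' >/dev/null; python3 st.py;  python3 -m pendant '[[[0,0,0],[0,0,6]],[[0,0,0],[0,0,6]],[[0,0,0],[0,0,0]]]' >/dev/null; python3 st.py
```

```text
T [ 0.628 -0.189 -0.025] F [ 0.6  2.5 -1.1] pos [ 0.5182 -0.0946  0.0418] q6 -1.1 w 0.0328 35.2
T [ 0.703 -0.295  0.053] F [ 2.3  4.4 -0.4] pos [ 0.5183 -0.0946  0.0418] q6 -0.892 w 0.033 35.3
T [ 0.542 -0.382  0.016] F [ 1.7  4.4 -3.2] pos [ 0.5182 -0.0946  0.0416] q6 -0.684 w 0.033 35.0
```

Turned 108°; the force setting doesn't change while gripping. So I'll regrip at 22 N, winding the wrist back while open, which also restores stroke.

```bash
python3 -m pendant '[[[0,0,0],[0,0,0]],[[0,0,0],[0,0,0]],[[0,0,0],[0,0,0]],[[0,0,0],[0,0,-8]],[[0,0,0],[0,0,-8]],[[0,0,0],[0,0,-8]],[[0,0,0],[0,0,-8]],[[0,0,0],[0,0,-8]],[[0,0,0],[0,0,-8]],[[0,0,0],[0,0,-8]],[[0,0,0],[0,0,-8]]]' 5.5 22; python3 -m pendant '[[[0,0,0.1],[0,0,-8]],[[0,0,0],[0,0,-8]],[[0,0,0],[0,0,-8]],[[0,0,0],[0,0,0]],[[0,0,0],[0,0,0]]]' ; python3 st.py
python3 - <<'E'
from h import *
p=manip.snapshot("wrist"); s=manip.state()
c=proj(p,(*s["position"][:2],.064)).astype(int); print(c)
save(p,"w5.png",(c[0]-100,c[1]-110,c[0]+100,min(400,c[1]+40)),4)
E
```

```text
t: 19.05
position: [0.5182, -0.0947, 0.0419]
tcp_rot: [0.112, 3.139, -0.0]
ft_force: [0.1, -0.5, -0.8]
grip_width: 0.0552
gripper_force: 0.0
t: 19.55
position: [0.5182, -0.0946, 0.0408]
tcp_rot: [-0.526, 3.097, -0.0]
ft_force: [-0.5, -0.1, 0.0]
grip_width: 0.055
gripper_force: 0.0
T [-0.017 -0.031  0.019] F [-0.5 -0.1  0. ] pos [ 0.5182 -0.0946  0.0408] q6 -2.213 w 0.055 0.0
[324 278]
```

View pics/w5.png

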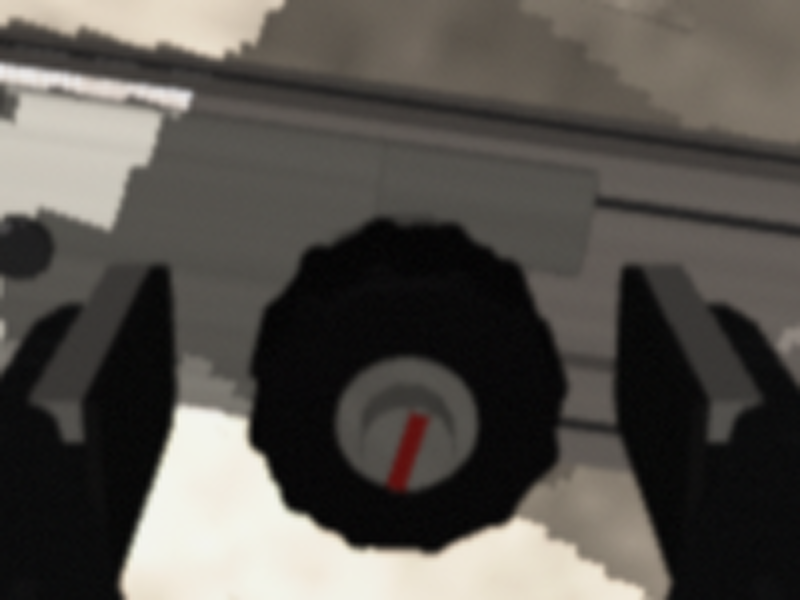

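The red line now stands square across the slot, so the head is turned under the lips, and the knob sits centred at about (410,390) in the crop between the pads. Closing at 22 N and running the knob down.

```bash
python3 -m pendant '[[[0,0,0],[0,0,0]],[[0,0,0],[0,0,0]],[[0,0,0],[0,0,0]],[[0,0,0],[0,0,0]],[[0,0,0],[0,0,0]],[[0,0,0],[0,0,0]]]' 2.4 22 >/dev/null; python3 st.py; python3 -m pendant '[[[0,0,0],[0,0,8]],[[0,0,0],[0,0,8]],[[0,0,0],[0,0,8]],[[0,0,0],[0,0,8]],[[0,0,0],[0,0,0]]]' >/dev/null; python3 st.py;  python3 -m pendant '[[[0,0,0.03],[0,0,8]],[[0,0,0],[0,0,8]],[[0,0,0.02],[0,0,8]],[[0,0,0],[0,0,0]]]' >/dev/null; python3 st.py
```

```text
T [0.504 0.068 0.04 ] F [-0.3  2.4  0.9] pos [ 0.5181 -0.0945  0.0408] q6 -2.216 w 0.033 22.4
T [ 0.583 -0.025  0.019] F [ 1.   3.4 -5.4] pos [ 0.5178 -0.0944  0.0403] q6 -1.656 w 0.0332 22.5
T [ 0.659  0.14  -0.036] F [-0.8  4.4 -2.5] pos [ 0.5179 -0.0943  0.0401] q6 -1.241 w 0.0332 22.7
```

```bash
python3 -m pendant '[[[0,0,0.05],[0,0,8]],[[0,0,0.03],[0,0,8]],[[0,0,0],[0,0,0]]]' >/dev/null; python3 st.py; python3 -m pendant '[[[0,0,0.03],[0,0,8]],[[0,0,0],[0,0,0]]]' >/dev/null; python3 st.py;  python3 -m pendant '[[[0,0,0.03],[0,0,8]],[[0,0,0.0],[0,0,8]],[[0,0,0],[0,0,0]]]' >/dev/null; python3 st.py
```

```text
T [ 0.723  0.572 -0.052] F [-2.5  4.4  5.9] pos [ 0.518  -0.0944  0.0398] q6 -0.962 w 0.0333 23.3
T [ 0.84   0.606 -0.085] F [-3.3  4.   8.1] pos [ 0.518  -0.0944  0.0398] q6 -0.823 w 0.0334 23.4
T [ 0.948  0.81  -0.04 ] F [-5.6  4.7 11.2] pos [ 0.5179 -0.0943  0.0397] q6 -0.544 w 0.0329 23.6
```

```bash
python3 -m pendant '[[[0,0,-0.07],[0,0,8]],[[0,0,0],[0,0,8]],[[0,0,0],[0,0,0]]]' >/dev/null; python3 st.py; python3 -m pendant '[[[0,0,0],[0,0,8]],[[0,0,0],[0,0,8]],[[0,0,0],[0,0,0]]]' >/dev/null; python3 st.py;  python3 -m pendant '[[[0,0,0],[0,0,8]],[[0,0,0.0],[0,0,8]],[[0,0,0],[0,0,0]]]' >/dev/null; python3 st.py
```

```text
T [ 1.087  0.411 -0.101] F [-2.   5.7  2.2] pos [ 0.5178 -0.0941  0.0397] q6 -0.264 w 0.0331 23.0
T [ 1.25   0.282 -0.176] F [-0.8  7.3 -0.8] pos [ 0.5178 -0.094   0.0396] q6 0.015 w 0.0331 22.8
T [1.137 0.153 0.007] F [-0.4  6.1 -0.9] pos [ 0.5179 -0.0941  0.0395] q6 0.294 w 0.033 22.6
```

```bash
sed -i 's/print("T"/print("e6",s["effort"][5].round(3),"T"/' st.py; python3 st.py; for i in 1; do python3 -m pendant '[[[0,0,0],[0,0,8]]]' >/dev/null; python3 st.py; python3 -m pendant '[[[0,0,0],[0,0,0]]]' >/dev/null; python3 st.py; python3 -m pendant '[[[0,0,0],[0,0,8]]]' >/dev/null; python3 st.py; python3 -m pendant '[[[0,0,0],[0,0,0]]]' >/dev/null; python3 st.py; done
python3 - <<'E'
from h import *
p=manip.snapshot("wrist"); s=manip.state(); np.savez("w6.npz",**p)
c=proj(p,(*s["position"][:2],.064)).astype(int); print(c)
save(p,"w6.png",(c[0]-100,c[1]-110,c[0]+100,min(400,c[1]+40)),4)
E
```

```text
e6 1.746 T [1.137 0.153 0.007] F [-0.4  6.1 -0.9] pos [ 0.5179 -0.0941  0.0395] q6 0.294 w 0.033 22.6
e6 -3.614 T [1.243 0.124 0.342] F [-0.4  7.3 -1.5] pos [ 0.5179 -0.0941  0.0395] q6 0.43 w 0.0333 22.6
e6 1.53 T [ 1.155  0.147 -0.118] F [-1.6  6.1 -1. ] pos [ 0.5179 -0.0941  0.0395] q6 0.434 w 0.0333 22.6
e6 -3.6 T [1.179 0.192 0.347] F [-0.4  6.3 -1.4] pos [ 0.5178 -0.0942  0.0395] q6 0.569 w 0.033 22.5
e6 1.658 T [1.314 0.137 0.111] F [-0.3  7.6 -0.3] pos [ 0.5178 -0.094   0.0395] q6 0.573 w 0.0327 22.6
[319 283]
```

View pics/w6.png

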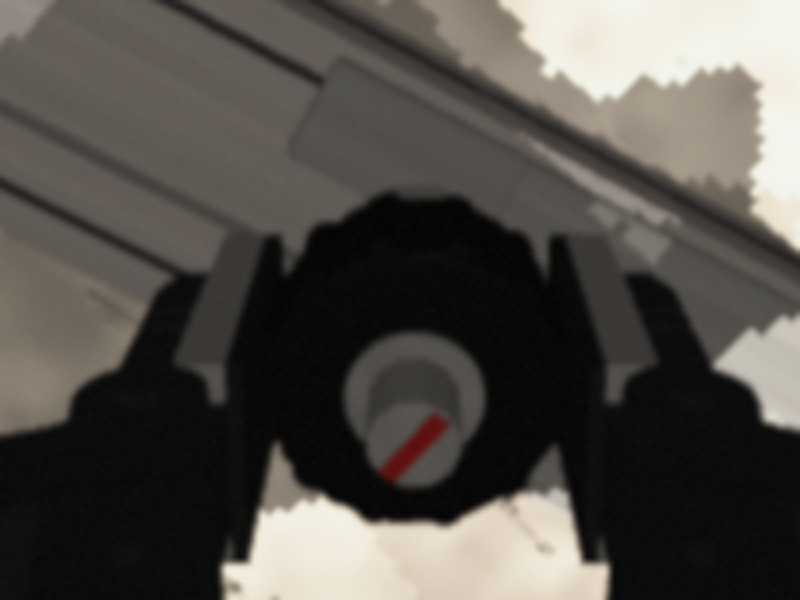

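The red line is still square to the slot, and the stud stands higher out of the knob, so the knob has run down. Next I check whether the fingers now slip, by comparing averaged torque and the knob's rim before and after a turn.

```bash
cat > av.py <<'E'
from h import *
import sys
T=[];F=[];fr=[]
for i in range(6):
    p=manip.snapshot("wrist"); s=manip.state(); T.append(s["wrist_torque"]); F.append(s["ft_force"]); fr.append(p["frame"].astype(float))
print("T",np.mean(T,0).round(3),np.std(T,0).round(3),"F",np.mean(F,0).round(1),"q6",s["qpos"][5].round(3),"t",s["t"])
np.save(sys.argv[1],np.mean(fr,0))
E
python3 av.py a0.npy; python3 -m pendant '[[[0,0,0],[0,0,8]],[[0,0,0],[0,0,8]]]' >/dev/null; python3 st.py; python3 -m pendant '[[[0,0,0],[0,0,0]]]' >/dev/null; python3 av.py a1.npy
python3 - <<'E'
import numpy as np,cv2
c=(321,277)  # knob centre px (crop 410/4+219, ~360/4+173)
c=(219+410/4,173+365/4)
P=[cv2.warpPolar(np.load(f).astype(np.float32).mean(2),(60,720),c,60,cv2.INTER_LINEAR) for f in("a0.npy","a1.npy")]
P=[np.minimum(p,60) for p in P]
for lo,hi in((10,17),(20,30),(30,36),(34,42)):
    a,b=[p[:,lo:hi]-p[:,lo:hi].mean(0) for p in P]
    sc=[float((np.roll(a,k,0)*b).sum()/np.sqrt((a*a).sum()*(b*b).sum())) for k in range(-60,61)]
    print(lo,hi,"best shift deg",(np.argmax(sc)-60)/2,round(max(sc),3),"at0",round(sc[60],3),"at+-16",round(sc[28],3),round(sc[92],3))
E
```

```text
T [1.293 0.14  0.027] [0.028 0.022 0.033] F [-0.6  7.7 -1. ] q6 0.569 t 23.55
e6 -2.121 T [0.852 0.129 0.376] F [-1.5  5.3 -1.2] pos [ 0.5178 -0.0943  0.0396] q6 0.853 w 0.0333 23.2
T [0.772 0.39  0.103] [0.032 0.042 0.028] F [-2.6  4.6  1.4] q6 0.848 t 24.15
10 17 best shift deg 0.0 0.982 at0 0.982 at+-16 0.854 0.851
20 30 best shift deg -1.0 0.991 at0 0.99 at+-16 0.741 0.728
30 36 best shift deg -0.5 0.962 at0 0.96 at+-16 0.28 0.231
34 42 best shift deg -0.5 0.94 at0 0.937 at+-16 0.624 0.557
```

No slip yet; static torque is 0.10 and beginning to rise. Continuing.

```bash
sed -i 's/range(6)/range(4)/' av.py; python3 -m pendant '[[[0,0,0],[0,0,8]],[[0,0,0],[0,0,8]],[[0,0,0],[0,0,0]]]' >/dev/null; python3 av.py a2.npy; python3 -m pendant '[[[0,0,0],[0,0,8]],[[0,0,0],[0,0,8]],[[0,0,0],[0,0,0]]]' >/dev/null; python3 av.py a3.npy;  python3 -m pendant '[[[0,0,0],[0,0,8]],[[0,0,0],[0,0,8]],[[0,0,0],[0,0,0]]]' >/dev/null; python3 av.py a4.npy
```

```text
T [ 0.641  0.726 -0.176] [0.04  0.033 0.021] F [-4.8  3.8  1. ] q6 1.127 t 24.65
T [ 0.838  0.749 -0.023] [0.016 0.039 0.031] F [-4.9  4.9  1. ] q6 1.406 t 25.15
T [ 1.608  0.777 -0.119] [0.016 0.011 0.034] F [-5.4 10.6  3.5] q6 1.686 t 25.65
```

Run:
```python
import numpy as np,cv2
c=(219+410/4,173+365/4)
P=[np.minimum(cv2.warpPolar(np.load(f"a{i}.npy").astype(np.float32).mean(2),(60,720),c,60,cv2.INTER_LINEAR),60) for i in range(5)]
for i in range(4):
  for lo,hi in((20,28),(28,34)):
    a,b=[p[:,lo:hi]-p[:,lo:hi].mean(0) for p in (P[i],P[i+1])]
    sc=[float((np.roll(a,k,0)*b).sum()/np.sqrt((a*a).sum()*(b*b).sum())) for k in range(-40,41)]
    print(i,lo,hi,(np.argmax(sc)-40)/2,round(max(sc),3),round(sc[40],3))
F=[np.load(f"a{i}.npy")[180:330,240:400] for i in (0,2,3,4)]
o=[cv2.resize(np.clip(f*2.5,0,255).astype(np.uint8),None,fx=2.5,fy=2,interpolation=cv2.INTER_CUBIC) for f in F]
cv2.imwrite("pics/cmp.png",np.vstack([np.hstack(o[:2]),np.hstack(o[2:])])[:,:,::-1])
```

```text
0 20 28 -1.0 0.992 0.991
0 28 34 -0.5 0.979 0.978
1 20 28 -1.0 0.99 0.988
1 28 34 0.0 0.926 0.926
2 20 28 -1.5 0.993 0.99
2 28 34 -1.5 0.94 0.935
3 20 28 0.0 0.985 0.985
3 28 34 -0.5 0.936 0.935
```

View pics/cmp.png

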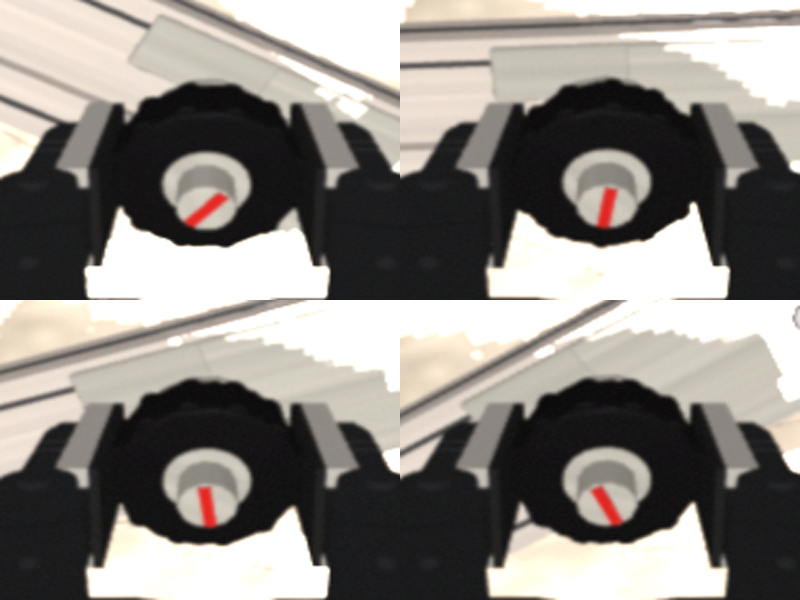

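The four panels show the red line keeping its angle to the slot while the wrist turns. The knob's own motion can't be read by eye, so I'll measure the scalloped rim.

```bash
python3 - <<'E'
import numpy as np,cv2
def prof(i):
    f=np.load(f"a{i}.npy").astype(np.float32).max(2)
    c=(322,266)  # approx knob top centre px
    P=cv2.warpPolar(f,(480,720),c,60,cv2.INTER_LINEAR)  # 8 samples/px
    r=np.array([np.argmax(P[k,160:]>45) if (P[k,160:]>45).any() else -1 for k in range(720)])/8+20
    return r
A=[prof(i) for i in range(5)]
sel=np.arange(120,241,4) # 60..120 deg
for i,r in enumerate(A): print(i,r[sel].round(1).tolist())
for i in range(5):
    f=np.load(f"a{i}.npy"); m=(f[:,:,0]-f[:,:,1]>50); m[:250]=0; m[:,:300]=0;m[:,345:]=0;m[300:]=0
    v,u=np.nonzero(m); w=(f[:,:,0]-f[:,:,1])[v,u]; print(i,np.average(u,weights=w).round(2),np.average(v,weights=w).round(2))
E
python3 -m pendant '[[[0,0,0],[0,0,4]]]' >/dev/null; python3 st.py;python3 -m pendant '[[[0,0,0],[0,0,4]]]' >/dev/null; python3 st.py;python3 -m pendant '[[[0,0,0],[0,0,4]]]' >/dev/null; python3 st.py
```

```text
0 [20.0, 20.0, 20.0, 20.0, 20.0, 20.0, 20.0, 20.0, 20.0, 20.0, 20.0, 20.0, 20.0, 20.0, 20.0, 20.0, 20.0, 20.0, 20.0, 20.0, 20.0, 20.0, 20.0, 20.0, 20.0, 20.0, 20.0, 20.0, 20.0, 20.0, 20.0]
1 [20.0, 20.0, 20.0, 20.0, 20.0, 20.0, 20.0, 20.0, 20.0, 20.0, 20.0, 20.0, 20.0, 20.0, 20.0, 20.0, 20.0, 20.0, 20.0, 20.0, 20.0, 20.0, 20.0, 20.0, 20.0, 20.0, 20.0, 20.0, 20.0, 20.0, 20.0]
2 [20.0, 20.0, 20.0, 20.0, 20.0, 20.0, 20.0, 20.0, 20.0, 20.0, 20.0, 20.0, 20.0, 20.0, 20.0, 20.0, 20.0, 20.0, 20.0, 20.0, 20.0, 20.0, 20.0, 20.0, 20.0, 20.0, 20.0, 20.0, 20.0, 20.0, 20.0]
3 [20.0, 20.0, 20.0, 20.0, 20.0, 20.0, 20.0, 20.0, 20.0, 20.0, 20.0, 20.0, 20.0, 20.0, 20.0, 20.0, 20.0, 20.0, 20.0, 20.0, 20.0, 20.0, 20.0, 20.0, 20.0, 20.0, 20.0, 20.0, 20.0, 20.0, 20.0]
4 [20.0, 20.0, 20.0, 20.0, 20.0, 20.0, 20.0, 20.0, 20.0, 20.0, 20.0, 20.0, 20.0, 20.0, 20.0, 20.0, 20.0, 20.0, 20.0, 20.0, 20.0, 20.0, 20.0, 20.0, 20.0, 20.0, 20.0, 20.0, 20.0, 20.0, 20.0]
0 321.99 284.52
1 322.2 284.18
2 322.27 283.57
3 322.47 283.25
4 322.26 282.42
e6 -1.592 T [1.951 0.522 0.303] F [-2.7 12.8  0.8] pos [ 0.5171 -0.0935  0.0395] q6 1.755 w 0.0332 24.2
e6 -0.873 T [1.349 1.174 0.256] F [-6.5  9.8  5.2] pos [ 0.517  -0.0934  0.0396] q6 1.827 w 0.0329 24.5
e6 -0.919 T [ 0.689  0.05  -0.045] F [-1.8  4.9  9.5] pos [ 0.5173 -0.0935  0.0396] q6 1.897 w 0.033 25.2
```

```bash
python3 av.py a5.npy; python3 -m pendant '[[[0,0,0],[0,0,8]],[[0,0,0],[0,0,8]]]' >/dev/null; python3 st.py; python3 -m pendant '[[[0,0,0],[0,0,0]]]' >/dev/null; python3 av.py a6.npy
python3 - <<'E'
import numpy as np,cv2
from scipy.signal import detrend
for i in range(7):
    g=np.load(f"a{i}.npy").astype(np.float32).max(2); b=[]
    for u in range(296,350,2):
        col=np.interp(np.arange(296,318,.1),np.arange(400),g[:,u]); k=np.argmax(col>50); b.append(296+k*.1 if k else np.nan)
    b=np.array(b); x=np.arange(len(b)); ok=~np.isnan(b); q=np.polyfit(x[ok],b[ok],2); print(i,(b-np.polyval(q,x)).round(1).tolist())
E
```

```text
T [1.872 0.349 0.125] [0.051 0.079 0.023] F [-2.6 11.3  4.4] q6 1.895 t 26.15
e6 -2.022 T [2.076 0.927 0.423] F [-4.2 12.8  7. ] pos [ 0.5186 -0.0944  0.0399] q6 2.179 w 0.0326 24.7
T [ 1.079 -0.034  0.134] [0.148 0.343 0.051] F [0.8 6.7 2.1] q6 2.173 t 26.65
0 [nan, nan, nan, -0.1, -0.2, -0.6, -0.2, 0.9, 0.9, 0.2, 0.0, -0.1, -0.3, -0.6, -0.6, -0.4, 0.4, 1.1, 0.8, -0.1, -0.3, -0.5, -0.6, -0.4, -0.1, 0.9, nan]
1 [nan, nan, nan, -0.0, -0.2, -0.3, -0.3, 1.0, 1.2, 0.3, -0.4, -0.4, -0.7, -0.8, -0.8, -0.6, 0.0, 1.1, 1.2, 0.4, 0.1, -0.1, -0.4, -0.3, nan, nan, nan]
2 [nan, nan, 0.3, 0.5, -0.1, -0.6, -0.3, -0.2, -0.4, -0.6, -0.4, 0.7, 1.3, 0.7, 0.3, 0.0, -0.3, -0.5, -0.7, -0.7, 0.1, 0.5, 0.2, nan, nan, nan, nan]
3 [nan, nan, nan, -0.2, -0.2, -0.4, 0.7, 0.9, 0.3, -0.3, -0.4, -0.2, -0.3, -0.6, -0.7, -0.3, 0.7, 0.9, 0.5, 0.1, -0.1, -0.2, -0.3, nan, nan, nan, nan]
4 [nan, nan, nan, nan, -0.2, -0.5, 0.0, 0.8, 0.8, 0.3, -0.5, -0.4, -0.1, -0.4, -0.6, -0.8, 0.1, 0.8, 0.9, 0.2, -0.1, -0.1, -0.4, nan, nan, nan, nan]
5 [nan, nan, 0.1, 1.0, -0.6, -0.3, -0.3, -0.4, 0.2, 0.6, 0.5, -0.2, -0.5, -0.1, -0.1, -0.4, -0.5, -0.4, 0.6, 1.2, 0.9, -0.0, -0.4, -0.8, nan, nan, nan]
6 [nan, -0.5, 0.5, 1.2, -0.0, -0.9, -0.6, -0.4, -0.3, -0.5, -0.1, 2.8, nan, nan, -0.3, -0.3, -0.1, -0.2, -0.7, -0.8, -0.1, 0.8, 1.0, 0.2, -0.2, -0.5, nan]
```

The rim scallops show the pads slipping over the last turns at 22–25 N, with about 0.4 N m while turning. So the knob is hand-tight, at the grip's own torque limit. Release and retreat straight up.

```bash
python3 -m pendant '[[[0,0,0],[0,0,0]],[[0,0,0],[0,0,0]],[[0,0,0],[0,0,0]],[[0,0,0],[0,0,0]],[[0,0,0],[0,0,0]],[[0,0,-1],[0,0,0]],[[0,0,-3],[0,0,0]],[[0,0,-3],[0,0,0]],[[0,0,-3],[0,0,0]],[[0,0,0],[0,0,0]],[[0,0,0],[0,0,0]]]' 7
python3 - <<'E'
from h import *
p=manip.snapshot("wrist"); s=manip.state(); f=p["frame"].astype(int)
for q in("grip_mid","knob","seat"):
    print(q,[(np.round(r["position"],4).tolist(),round(r["score"],2)) for r in manip.tip_of(p,q)])
c0=proj(p,(.5185,-.0948,.065)); yy,xx=np.mgrid[:400,:640]
m=(f[:,:,0]-f[:,:,1]>40)&(f[:,:,0]-f[:,:,2]>30)&(np.hypot(xx-c0[0],yy-c0[1])<12)
v,u=np.nonzero(m); W=np.array([ray(p,a,b,.065)[:2] for a,b in zip(u,v)]); e,V=np.linalg.eigh(np.cov(W.T)); d=V[:,1]
print("red",W.mean(0).round(4),np.degrees(np.arctan2(d[1],d[0]))%180,np.sqrt(e)*1e3,s["t"])
E
```

```text
t: 27.75
position: [0.5183, -0.0945, 0.1404]
tcp_rot: [-2.817, 1.39, -0.003]
ft_force: [-0.6, 0.6, 0.4]
grip_width: 0.0704
gripper_force: 0.0
grip_mid [([0.5134, -0.0953, 0.0528], 0.91)]
knob [([0.5179, -0.0899, 0.0247], 0.65)]
seat []
red [ 0.5188 -0.0938] 179.19886551287988 [0.3288848  2.31211445] 27.8
```

The bolt stands at the seat with its head across the slot (101° clockwise, on its wall stop). A quick check: the free-rotation torque baseline, to validate the tightening reading.

```bash
python3 av.py b0.npy; python3 -m pendant '[[[0,0,0],[0,0,8]]]' >/dev/null; python3 st.py; python3 -m pendant '[[[0,0,0],[0,0,8]]]' >/dev/null; python3 st.py; python3 -m pendant '[[[0,0,0],[0,0,0]]]' >/dev/null; python3 st.py
```

```text
T [ 0.007 -0.     0.005] [0.027 0.02  0.017] F [0.1 0.  0. ] q6 2.182 t 28.15
e6 -4.147 T [ 0.032 -0.005 -0.055] F [-0.4 -0.2  0.5] pos [ 0.5181 -0.0945  0.1392] q6 2.322 w 0.0699 0.0
e6 -2.483 T [-0.045 -0.002 -0.005] F [-0.3  0.4 -0.1] pos [ 0.5181 -0.0945  0.1392] q6 2.467 w 0.0701 0.0
e6 2.061 T [ 0.024  0.036 -0.01 ] F [-0.6 -0.4  0. ] pos [ 0.5181 -0.0945  0.1393] q6 2.463 w 0.0702 0.0
```

The free-rotation baseline is about 0, so the 0.34–0.42 N m measured while turning was real knob torque, which is hand-tight. Handing in.

```bash
python3 -c "
from station import manip
print(manip.sign_off())"
```

```text
the job is handed in; nothing more can be done
None
```

The T-bolt is home in the fork with its head square under the slot's lips. The knob is tightened hand-tight (about 0.4 N m at the last turn), the gripper has let go, the other things were not touched, and the job was handed in at about 28 s; no verdict came back.

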